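# Press home the cork that stands proud

## Task

Four bare, dark stone jars stand in the low wooden tray, and one of them has its cork standing up out of the neck. With the fingertips, press that cork gently straight down until its wooden head sits on the rim, without pulling at it and without shifting or tipping its jar, then draw the hand well clear of it. Do not touch the other three jars, one of which is simply a taller jar, and do not disturb the spare cork that stands among them.

Things in the scene. Friction and masses are not known exactly. Their poses are not given: they have to be found in the camera images.
- cork_proud: the cork that stands proud: a round light-wood head, 48 mm across and 13 mm thick, on a 29 mm cork shank that slides stiffly in the neck of jar_proud. Origin: centre of the underside of the head, z up; the flat top to press is 13 mm above it. At the start the origin is 16 to 22 mm above the jar's rim; fully home it is level with the rim, where a firm stop ends the travel. Sliding takes about 4 N plus a little more when fast; it stays where it is left.
- jar_proud: the jar that carries the proud cork: loose, dark glazed stone jar with a tan foot, 96 mm across, about 0.8 kg, neck and rim 62 mm across. Origin: centre of its underside, z up; its rim is 166 mm above the origin, so with the cork home the top of the cork is 179 mm above the origin.
- jar_b: same bare dark jar, 96 mm across, rim 166 mm above its origin (centre of its underside), origin axes z up; its cork is already home, so the top of its cork is 179 mm above the origin. Leave it alone.
- jar_c: same bare dark jar, 96 mm across, rim 166 mm above its origin (centre of its underside), origin axes z up; its cork is already home, so the top of its cork is 179 mm above the origin. Leave it alone.
- jar_tall: a taller jar of the same kind, 96 mm across, rim 180 mm above its origin (centre of its underside), z up; its cork is already home, the top of it 193 mm above the origin. Leave it alone.
- tray: low wooden tray, fixed, 300 mm (its x) by 360 mm (its y), 30 mm high, walls and floor 8 mm thick, that the four jars stand in, two by two in any order, as close as about 12 mm apart. Origin: centre of its underside on the table.
- spare_cork: loose stopper standing on its 40 mm wooden head between the jars in the middle of the tray, 36 mm high, origin at the centre of its underside. Leave it alone.
Not all that is in view belongs to the job. Leave any turquoise look-alike of the jar_proud alone.

How it is judged (in metres and radians):
On the way, in this order (a step that is already met when the one before it is completed fails the run):
1. the fingertips touch the cork while it still stands proud (5 mm or more) (contact force between the fingers and cork_proud above 0.3 N and z of cork_proud in the frame of jar_proud above 0.171 m), for 0.02 s.
2. the cork is home (z of cork_proud in the frame of jar_proud below 0.169 m), for 0.1 s.
At the end, for the whole second after the job is handed in: The head of the proud cork is within 3 mm of the rim; its jar stands upright, at rest, within 20 mm of its starting place; the other jars are within 10 mm and the spare cork within 20 mm of its own; the hand is at least 80 mm from the cork (z of cork_proud in the frame of jar_proud below 0.169 m and angle between each of jar_proud, jar_b, jar_c, jar_tall's own z axis and vertical below 0.05 rad and distance of each of jar_proud, spare_cork from where it was at the start of the episode below 0.02 m and linear speed of jar_proud below 0.02 m/s and distance between the grasp point and cork_proud above 0.08 m and distance of each of jar_b, jar_c, jar_tall from where it was at the start of the episode below 0.01 m); the robot touches nothing.
It fails at once if one of the other three jars or their corks is touched by the robot (over 0.5 N) or shifted more than 10 mm (contact force between any of the fingers, the arm and jar_b above 0.5 N or distance of any of jar_b, jar_c, jar_tall from where it was at the start of the episode above 0.01 m or contact force between any of the fingers, the arm and jar_c above 0.5 N or contact force between any of the fingers, the arm and jar_tall above 0.5 N).
It fails at once if the cork is pressed roughly, with more than 40 N (contact force between any of the fingers, the arm and jar_proud above 40 N).
It fails at once if the cork is pulled upward (z of cork_proud in the frame of jar_proud above 0.191 m).
It fails at once if the jar is lifted, tipped over 0.15 rad or shifted more than 20 mm (distance of jar_proud from where it was at the start of the episode above 0.02 m or angle between jar_proud's own z axis and vertical above 0.15 rad or z of jar_proud in the frame of tray above 0.016 m).
It fails at once if the spare cork is moved more than 20 mm (distance of spare_cork from where it was at the start of the episode above 0.02 m).
It also fails if it takes over 32 s, if anything falls off the work surface, if the arm or the gripper's body presses on something with over 40 N, if the wrist force passes 120 N, or if a joint passes its speed limit or range.

## Robot

A 6-joint arm with a two-finger parallel gripper is mounted at the origin on a cart in front of the work surface, level with it; the furniture and walls round the work are solid. World frame = base frame: x ahead of the robot, y to its left, z up, the work surface at z = 0. Lengths are in mm, angles in rad, forces in N, time in s.
With the tool pointing down it reaches from about 250 to 775 mm from the base axis. Payload 4 kg.
Tool frame: the origin (TCP) lies midway between the tips of the shut fingers; the grasp point (between the pads) lies 19 mm behind it (grip_depth is the distance from the TCP to the grasp point, in mm); z points along the fingers, x is the direction in which the jaws open and shut, and the axes are right-handed (so a half turn about z gives the same grasp; the last joint's range is limited). The gripper opens to 85 mm and grips with 20 to 120 N. Pads are 22 mm wide; open, the fingers measure 114 mm over their backs; the gripper's body (76 mm by 85 mm) begins 54 mm behind the grasp point. The pads swing forward as they close: fully open they stand 13 mm farther back than shut.
Start: joints at [-1.211, 0.087, 1.371, -0, 1.684, -0.103], TCP at [245.55, -492.161, 231.341] pointing down, gripper open.
Joint ranges: [-3.1, 3.1], [-0.76, 2.03], [0.27, 2.55], [-1.08, 4.22], [0.17, 2.65], [-2.57, 2.57]. Speed limits (rad/s): [2.79, 2.79, 3.14, 3.14, 3.14, 3.14].

## Interface

Orientations are given as a 3x3 rotation matrix whose columns are the frame's x, y, z axes.
In Python, from workcell import * gives the robot as it stands.
- The arm moves only by the tool send_rows, never from a script. Its argument "increments" is one flat list of numbers, 7 for each row, row after row: the shift along the tool's x, y, z in m, then the turn, a rotation vector about the tool's x, y, z in rad, then the closure in counts, from 0 (fully open) to 255 (shut). In form: [tx, ty, tz, rx, ry, rz, claw, tx, ty, tz, rx, ry, rz, claw, ...]. A call has 1 to 20 rows; each row is the pose to reach, as a shift and turn from the pose commanded when the call began, along the tool's axes at that moment; what a row does not reach only later rows make up. A row lasts 1/8 s, in which the tool goes at most 62.5 mm and 10.7 degrees, less where a joint would pass 70% of its speed; a pose out of reach is approached as far as the arm can. A call with a gripper value outside its range is refused whole. The fingers move at their own pace and stop on an object; "squeeze" is the grip in N (left out, the last holds). Time passes only in rows, so rows that repeat a pose let the fingers close. It gives the time, the measured TCP pose, the force and the opening at its end, in the units of the state.
- get_state(): the state, without advancing time (a new reading comes with each control period).
- camera(name): name is "scene" or "top" or "wrist"; returns a dict with "color" (420x560x3 uint8, red, green, blue), "range_z" (420x560 float32, mm along the optical axis (not along the pixel's ray), 0 where there is no reading), "fx", "fy", "cx", "cy" (pixels), "dist_coeffs" ([k1, k2, p1, p2, k3] as OpenCV has them; the pictures are not rectified), "R" (3x3) and "t" (3): a world point X has camera coordinates R X + t; the wrist camera has in their place "hand_eye" (4x4, takes a point from camera to tool coordinates, whose origin is the TCP and whose axes are the tool frame's). Camera axes: x right, y down, z forward; pixel columns grow to the right and rows downward; lengths in mm; the calibration is good to about 2 mm. A picture is of the moment at which its call begins: read the wrist's pose just before it.
- finish_job(): hands the job in, once; it reports no verdict.
The state is a dict: "time": time; "joint_pos": joint angles; "qd": joint speeds; "joint_efforts": joint torques, N m; "position": TCP position; "tool_rot": TCP orientation; "force": force on the tool from outside, world axes, zero at the start; "torque": the same for the moment, N m; "grip_width": finger opening in mm.
Only numpy, scipy, OpenCV 4.12 (cv2) and the standard library are available. Lean on these libraries where they do the work, as an engineer would, in place of code of your own. Each camera call takes 0.05 s, during which the arm holds its last target.

## Working session

There is one attempt and no reset: what is moved stays moved. The work goes in short steps, Python scripts to look and compute and a tool call to move; the robot and the scene stay as the last step left them, time stands still between calls to the robot, and variables do not carry over. Pictures are saved under pics/ and viewed, and the job is handed in when it is done.

Besides the shell and the picture viewer there is one more tool, called after "Request:" by a JSON object that holds its "op" and its "data", one argument or row to a line. send_rows: Moves the arm, as the interface text tells. Its arguments: {"type":"object","properties":{"increments":{"type":"array","items":{"type":"number"}},"squeeze":{"type":"number"}},"required":["increments"]}

```bash
ls; mkdir -p pics
python3 - <<'E'
from workcell import *
import cv2,pickle
s=get_state();print(s)
d={}
for n in("scene","top"):
    c=camera(n);d[n]=c;cv2.imwrite(f"pics/{n}0.png",c["color"][:,:,::-1])
    print({k:v for k,v in c.items() if k not in("color","range_z")}, (c["range_z"]>0).mean())
pickle.dump(d,open("d0.pkl","wb"))
E
```

```text
pics
{'time': 0.0, 'joint_pos': array([-1.21109944e+00,  8.79706876e-02,  1.37229741e+00,  1.50821860e-05,
        1.68359782e+00, -1.03125647e-01]), 'qd': array([ 0.00110717,  0.00131118,  0.00117248,  0.00337983,  0.00068824,
       -0.00218113]), 'joint_efforts': array([ 7.27293100e-04, -3.51861620e+01, -3.13273752e+01, -2.75901601e-05,
        1.07830609e-02,  2.84595080e-05]), 'position': array([ 245.36887435, -491.66456896,  230.10866536]), 'tool_rot': array([[ 4.46476086e-01, -8.94795221e-01, -7.86139478e-04],
       [-8.94792713e-01, -4.46476709e-01,  2.13305648e-03],
       [-2.25964171e-03, -2.48926834e-04, -9.99997416e-01]]), 'force': array([-0.11612919, -0.25447895, -0.13174549]), 'torque': array([ 0.02880813, -0.05438882,  0.02971536]), 'grip_width': 85.53439487507104}
{'fx': 491.4890313561851, 'fy': 491.4890313561851, 'cx': 278.5822079182953, 'cy': 210.05415188826166, 'dist_coeffs': array([-0.04833236,  0.        ,  0.        ,  0.        ,  0.        ]), 'R': array([[-0.57567574,  0.81761221,  0.01037895],
       [ 0.69611749,  0.49671223, -0.51836031],
       [-0.42897307, -0.29118249, -0.85509933]]), 't': array([ 417.24885888, -248.27431899, 1203.79866511])} 0.9959778911564626
{'fx': 505.3195455031764, 'fy': 505.3195455031764, 'cx': 284.3407290868781, 'cy': 208.2206141849633, 'dist_coeffs': array([-0.14042364,  0.        ,  0.        ,  0.        ,  0.        ]), 'R': array([[ 0.17835589, -0.9838129 , -0.01735972],
       [-0.78094974, -0.13080195, -0.6107441 ],
       [ 0.59858724,  0.12248687, -0.79163772]]), 't': array([-233.58131958,  503.08792562,  696.29902103])} 0.9960331632653061
```

View pics/scene0.png

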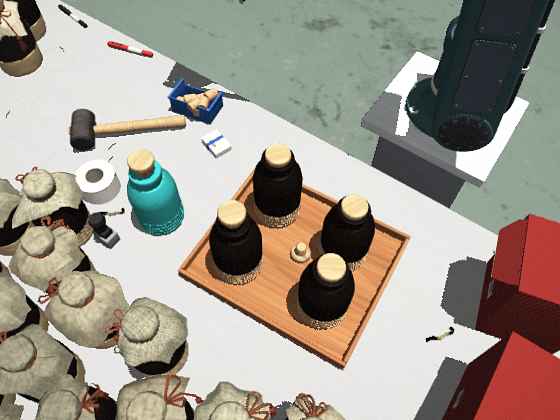

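View pics/top0.png

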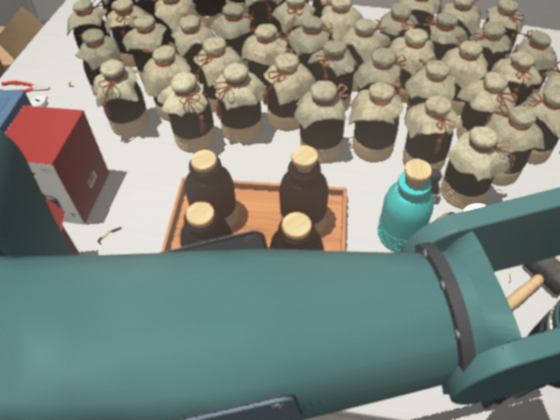

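Scene view: four dark jars with corks at (278,156), (231,215), (355,208) and (330,268), and the spare cork at (300,252). The turquoise decoy is at (143,163). In the top view the corks are at (204,160), (304,157), (200,215) and (296,227). I'll zoom in and measure.

```bash
cat > h.py <<'E'
import numpy as np,cv2,pickle
def K(c): return np.array([[c["fx"],0,c["cx"]],[0,c["fy"],c["cy"]],[0,0,1]])
def ray(c,uv):
    n=cv2.undistortPoints(np.array(uv,float).reshape(-1,1,2),K(c),c["dist_coeffs"]).reshape(-1,2)
    d=np.c_[n,np.ones(len(n))]; return -c["R"].T@c["t"], d@c["R"]
def onplane(c,uv,z):
    o,d=ray(c,uv); return o+d*((z-o[2])/d[:,2])[:,None]
def bydepth(c,uv):
    o,d=ray(c,uv); q=np.array(uv).reshape(-1,2); z=c["range_z"][q[:,1].astype(int),q[:,0].astype(int)]
    return o+d*z[:,None]
def twoview(ca,ua,cb,ub):
    oa,da=ray(ca,[ua]);ob,db=ray(cb,[ub]);da=da[0];db=db[0]
    s=np.linalg.lstsq(np.c_[da,-db],ob-oa,rcond=None)[0]
    a=oa+s[0]*da;b=ob+s[1]*db; return (a+b)/2,np.linalg.norm(a-b)
E
python3 - <<'E'
from h import *
d=pickle.load(open("d0.pkl","rb"))
for n,ps in (("scene",[(278,156),(231,215),(355,208),(330,268)]),("top",[(204,160),(304,157),(200,215),(296,227)])):
    c=d[n];t=[]
    for p in ps:
        im=c["color"][p[1]-30:p[1]+40,p[0]-35:p[0]+35,::-1]
        t.append(cv2.resize(im,None,fx=5.5,fy=4.2,interpolation=2))
    cv2.imwrite(f"pics/z_{n}.png",np.vstack([np.hstack(t[:2]),np.hstack(t[2:])]))
    hsv=cv2.cvtColor(c["color"],cv2.COLOR_RGB2HSV)
    m=((hsv[...,0]<28)&(hsv[...,0]>10)&(hsv[...,1]>50)&(hsv[...,2]>165)).astype(np.uint8)
    for p in ps:
        k=np.zeros_like(m);k[p[1]-22:p[1]+22,p[0]-22:p[0]+22]=1
        nn,lab,st,ce=cv2.connectedComponentsWithStats(m*k)
        i=lab[p[1],p[0]]; ys,xs=np.nonzero(lab==i)
        P=bydepth(c,np.c_[xs,ys]); zt=np.percentile(P[:,2],80)
        T=P[abs(P[:,2]-zt)<5]; print(n,p,st[i],"ztop",zt.round(1),"z p5..95",np.percentile(P[:,2],[5,50,95]).round(1),"xy mid",((T.max(0)+T.min(0))/2).round(1),"size",np.ptp(T,axis=0).round(1))
E
```

```text
scene (278, 156) [265 143  26  22 431] ztop 201.8 z p5..95 [198.4 200.9 202.9] xy mid [ 485.4 -173.9  201.1] size [46.1 46.9  7.9]
scene (231, 215) [218 193  32  32 642] ztop 207.8 z p5..95 [  8.2 206.4 208.9] xy mid [ 630.7 -164.1  206.9] size [45.6 47.6  7.8]
scene (355, 208) [342 194  26  24 488] ztop 187.8 z p5..95 [184.5 186.7 188.7] xy mid [490.8  -9.4 186.6] size [44.1 45.7  7.4]
scene (330, 268) [317 253  29  27 619] ztop 188.3 z p5..95 [184.5 187.1 189.3] xy mid [609.6  18.5 187. ] size [45.  44.4  6.9]
top (204, 160) [191 149  25  21 410] ztop 189.2 z p5..95 [184.4 188.1 190.1] xy mid [609.1  19.5 188.5] size [47.7 44.7  8.3]
top (304, 157) [291 144  27  22 437] ztop 208.7 z p5..95 [203.3 207.8 209.9] xy mid [ 629.4 -162.7  207.4] size [46.2 45.4  6.9]
top (200, 215) [178 196  36  41 713] ztop 188.4 z p5..95 [  7.9 187.2 189.6] xy mid [489.6  -8.1 187.7] size [48.9 45.6  7.6]
top (296, 227) [274 205  37  32 742] ztop 202.2 z p5..95 [  7.8 201.  203.3] xy mid [ 483.6 -172.2  201.8] size [47.  45.8  8.6]
```

View pics/z_scene.png

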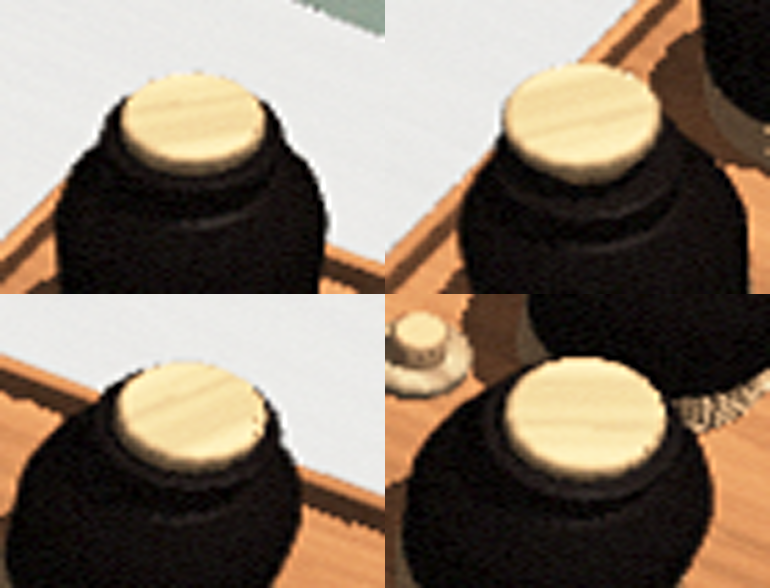

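View pics/z_top.png

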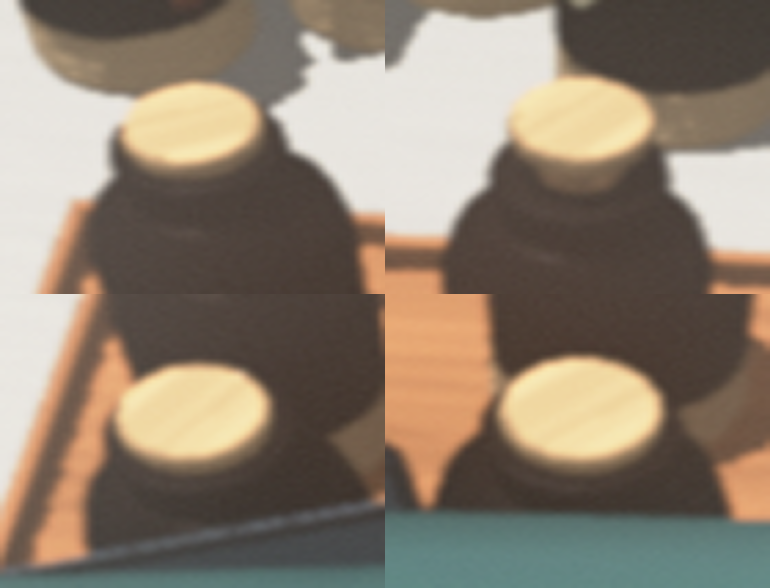

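Candidates:
- **Proud cork:** scene (231,215) / top (304,157). Its top is at about 208 mm, and the shank shows under the head in the top crop.
- **Tall jar:** scene (278,156), top at 202 mm, cork seated in the rim.
- **Two normal jars:** (355,208) and (330,268), tops at about 188 mm.
- **Turquoise decoy:** (143,163).
- **Spare cork:** (300,252).

I choose (231,215). Next I'll triangulate it and check what stands along the path.

Run:
```python
from h import *
d=pickle.load(open("d0.pkl","rb"));s,t=d["scene"],d["top"]
# head-top ellipses: pixels whose depth height is near the top
P0=[]
uv=np.array([[x,y] for y in range(420) for x in range(560)])
S=bydepth(s,uv);T=bydepth(t,uv)
ctr=np.array([630,-163.5])
cs=[]
for c,Q in((s,S),(t,T)):
    k=(np.hypot(*(Q[:,:2]-ctr).T)<30)&(Q[:,2]>203)&(Q[:,2]<215)
    hull=cv2.convexHull(uv[k].astype(np.float32)); e=cv2.fitEllipse(hull);cs.append(e[0]);print(e,k.sum(),onplane(c,[e[0]],208).round(1))
print("triangulated",twoview(s,cs[0],t,cs[1]))
# heights from the scene view
for n,lo,hi in(("turq",None,None),):
    hsv=cv2.cvtColor(s["color"],cv2.COLOR_RGB2HSV).reshape(-1,3);k=(hsv[:,0]>80)&(hsv[:,0]<95)&(hsv[:,1]>150)&(uv[:,0]<230)
    print("turq",np.percentile(S[k],[2,50,98],axis=0).round(0))
k=(S[:,0]>440)&(S[:,0]<760)&(S[:,1]>-330)&(S[:,1]<0)&(S[:,2]>210)
print("above 210 near target",k.sum(), S[k].round(0)[:10])
k=(S[:,0]>200)&(S[:,0]<1000)&(S[:,1]>-550)&(S[:,1]<100)&(S[:,2]>150)
for x in range(200,1000,50): print(x,[int(max([0,*S[(abs(S[:,0]-x-25)<25)&(abs(S[:,1]-y-25)<25),2]])) for y in range(-550,150,50)])
g=get=None
from workcell import *
w=camera("wrist");print(w["hand_eye"].round(2));cv2.imwrite("pics/w0.png",w["color"][:,:,::-1])
```

```text
((231.20358276367188, 212.63307189941406), (24.822864532470703, 28.76402473449707), 82.54693603515625) 559 [[ 633.  -161.8  208. ]]
((304.50311279296875, 155.902099609375), (20.551721572875977, 26.979154586791992), 93.91887664794922) 431 [[ 626.7 -163.5  208. ]]
triangulated (array([ 631.03986105, -163.27179026,  203.62003725]), np.float64(0.7903783465665095))
turq [[ 605. -383.   13.]
 [ 656. -337.  114.]
 [ 684. -317.  167.]]
above 210 near target 4 [[ 644. -180.  210.]
 [ 629. -159.  210.]
 [ 636. -166.  211.]
 [ 635. -158.  210.]]
200 [0, 253, 256, 0, 0, 0, 0, 0, 0, 0, 436, 451, 456, 0]
250 [7, 4, 4, 4, 4, 4, 4, 5, 5, 5, 4, 4, 5, 5]
300 [41, 58, 52, 5, 4, 4, 6, 5, 7, 4, 5, 4, 5, 6]
350 [52, 59, 53, 16, 5, 3, 1, 4, 4, 4, 4, 32, 34, 6]
400 [50, 33, 21, 21, 4, 29, 0, 148, 33, 31, 0, 33, 34, 5]
450 [32, 4, 4, 18, 4, 32, 189, 205, 200, 132, 190, 189, 34, 5]
500 [5, 6, 5, 4, 4, 34, 159, 203, 185, 131, 189, 188, 35, 31]
550 [5, 0, 1, 126, 121, 29, 33, 137, 141, 46, 185, 190, 141, 34]
600 [53, 53, 0, 203, 203, 31, 135, 210, 209, 13, 189, 190, 146, 34]
650 [54, 53, 122, 202, 200, 5, 128, 209, 201, 33, 124, 133, 33, 33]
700 [180, 179, 138, 33, 5, 5, 34, 34, 34, 33, 32, 4, 4, 5]
750 [184, 183, 161, 144, 5, 4, 5, 134, 130, 4, 4, 4, 164, 162]
800 [151, 172, 184, 184, 179, 181, 147, 183, 180, 5, 145, 168, 168, 179]
850 [134, 141, 183, 182, 183, 183, 165, 185, 180, 171, 172, 184, 163, 0]
900 [56, 119, 152, 151, 170, 153, 142, 144, 179, 184, 166, 0, 0, 896]
950 [0, 0, 0, 153, 183, 183, 150, 184, 170, 182, 0, 0, 0, 0]
[[   1.     -0.      0.     -0.18]
 [   0.      0.96    0.28  -70.22]
 [  -0.     -0.28    0.96 -142.93]
 [   0.      0.      0.      1.  ]]
```

Request:
{"op": "send_rows", "data": {
  "increments": [0,0,-0.035,0,0,0,255,0,0,-0.07,0,0,0,255,-0.012,-0.049,-0.07,0,0,0,255,-0.025,-0.098,-0.07,0,0,0,255,-0.037,-0.147,-0.07,0,0,0,255,-0.049,-0.196,-0.07,0,0,0,255,-0.061,-0.245,-0.07,0,0,0,255,-0.074,-0.294,-0.07,0,0,0,255,-0.086,-0.343,-0.07,0,0,0,255,-0.098,-0.392,-0.07,0,0,0,255,-0.111,-0.441,-0.07,0,0,0,255,-0.123,-0.491,-0.07,0,0,0,255,-0.123,-0.491,-0.07,0,0,0,255,-0.123,-0.491,-0.07,0,0,0,255],
  "squeeze": 20
}}

```text
time: 1.9
position: [629.7, -163.0, 300.6]
tool_rot: [[0.447, -0.895, -0.002], [-0.895, -0.447, -0.0], [-0.001, 0.001, -1.0]]
force: [-0.3, -0.3, 0.3]
grip_width: -0.0
```

Run:
```python
from h import *
from workcell import *
s=get_state();print(s["time"],s["position"],s["tool_rot"].round(4),s["force"],s["grip_width"],s["joint_pos"].round(2))
d={}
for n in("wrist","scene","top"):
    if n=="wrist": s=get_state()
    c=camera(n);d[n]=c;cv2.imwrite(f"pics/{n}1.png",c["color"][:,:,::-1])
w=d["wrist"];H=w["hand_eye"];R=s["tool_rot"]@H[:3,:3];p=s["position"]+s["tool_rot"]@H[:3,3]
w["R"]=R.T;w["t"]=-R.T@p
pickle.dump(d,open("d1.pkl","wb"))
uv=np.array([[x,y] for y in range(420) for x in range(560)])
for n in d:
    c=d[n];S=bydepth(c,uv)
    k=(np.hypot(*(S[:,:2]-[630,-163.5]).T)<33)&(S[:,2]>203)&(S[:,2]<215)
    if k.sum()>50:
        hsv=cv2.cvtColor(c["color"],cv2.COLOR_RGB2HSV).reshape(-1,3)
        print(n,k.sum(),np.median(S[k],axis=0).round(1),S[k].min(0).round(1),S[k].max(0).round(1),uv[k].mean(0))
```

```text
1.9 [ 629.73466289 -162.96704017  300.62632967] [[ 4.467e-01 -8.947e-01 -1.500e-03]
 [-8.947e-01 -4.467e-01 -2.000e-04]
 [-5.000e-04  1.500e-03 -1.000e+00]] [-0.33987438 -0.34925013  0.2579841 ] -0.03487018278135077 [-0.34  0.32  0.96 -0.    1.86  0.77]
wrist 2306 [ 630.9 -163.8  207.2] [ 606.  -188.1  203. ] [ 653.2 -140.9  209.3] [280.64006938 210.79011275]
scene 559 [ 632.6 -162.5  206.6] [ 608.  -187.3  203. ] [ 655.  -140.6  210.7] [231.1431127 212.6118068]
top 437 [ 627.1 -162.9  207.8] [ 605.7 -185.8  203.1] [ 653.1 -139.3  210.7] [304.28832952 155.7826087 ]
```

View pics/wrist1.png

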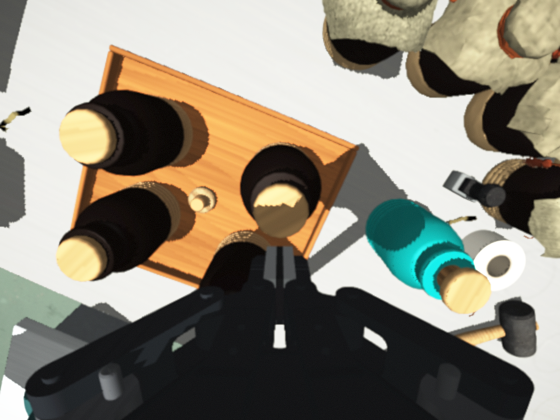

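View pics/top1.png

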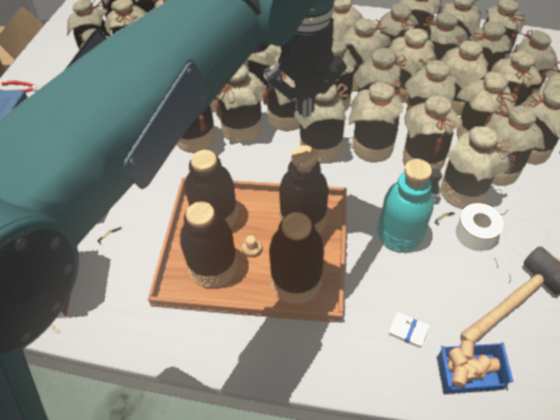

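The wrist view shows the proud cork at (281,211), and all three views put its top at about (630.5, -163.5, 207). The TCP is already above it within 1 mm. I'll descend to just above the cork.

Request:
{"op": "send_rows", "data": {
  "increments": [0,0,0.04,0,0,0,255,0,0,0.07,0,0,0,255,0,0,0.085,0,0,0,255,0,0,0.085,0,0,0,255]
}}

```text
time: 2.55
position: [629.2, -163.4, 215.5]
tool_rot: [[0.446, -0.895, -0.002], [-0.895, -0.446, 0.001], [-0.001, 0.001, -1.0]]
force: [-0.6, -0.3, -0.3]
grip_width: -0.3
```

Request:
{"op": "send_rows", "data": {
  "increments": [0,0,0.002,0,0,0,255,0,0,0.004,0,0,0,255,0,0,0.006,0,0,0,255,0,0,0.008,0,0,0,255,0,0,0.01,0,0,0,255,0,0,0.012,0,0,0,255,0,0,0.012,0,0,0,255]
}}

```text
time: 3.42
position: [630.1, -162.8, 204.9]
tool_rot: [[0.447, -0.895, 0.001], [-0.895, -0.447, -0.0], [0.001, -0.001, -1.0]]
force: [-0.8, -0.3, 4.0]
grip_width: 0.1
```

The fingers are in contact at 4 N, as expected. I'll continue slowly.

Request:
{"op": "send_rows", "data": {
  "increments": [0,0,0.002,0,0,0,255,0,0,0.004,0,0,0,255,0,0,0.006,0,0,0,255,0,0,0.008,0,0,0,255,0,0,0.01,0,0,0,255,0,0,0.012,0,0,0,255,0,0,0.012,0,0,0,255]
}}

```text
time: 4.3
position: [630.1, -162.8, 191.8]
tool_rot: [[0.447, -0.895, -0.0], [-0.895, -0.447, 0.0], [-0.0, 0.0, -1.0]]
force: [-0.2, 1.8, 2.3]
grip_width: 0.0
```

Request:
{"op": "send_rows", "data": {
  "increments": [0,0,0.001,0,0,0,255,0,0,0.002,0,0,0,255,0,0,0.003,0,0,0,255,0,0,0.003,0,0,0,255]
}}

```text
time: 4.8
position: [630.0, -162.9, 189.2]
tool_rot: [[0.446, -0.895, 0.0], [-0.895, -0.446, -0.0], [0.0, -0.0, -1.0]]
force: [0.4, 0.6, 3.1]
grip_width: 0.0
```

Request:
{"op": "send_rows", "data": {
  "increments": [0,0,0.0005,0,0,0,255,0,0,0.001,0,0,0,255,0,0,0.001,0,0,0,255]
}}

```text
time: 5.18
position: [630.1, -162.8, 188.3]
tool_rot: [[0.447, -0.895, 0.0], [-0.895, -0.447, -0.0], [0.0, -0.0, -1.0]]
force: [-0.8, 0.2, 3.2]
grip_width: -0.1
```

Home is expected near 187. I'll go on in 0.5 mm steps until the stop is felt.

Request:
{"op": "send_rows", "data": {
  "increments": [0,0,0.0005,0,0,0,255,0,0,0.001,0,0,0,255,0,0,0.001,0,0,0,255]
}}

```text
time: 5.55
position: [630.0, -162.9, 187.2]
tool_rot: [[0.446, -0.895, 0.0], [-0.895, -0.446, -0.0], [0.0, -0.0, -1.0]]
force: [0.7, 0.6, 3.6]
grip_width: 0.4
```

Request:
{"op": "send_rows", "data": {
  "increments": [0,0,0.0005,0,0,0,255,0,0,0.0005,0,0,0,255]
}}

```text
time: 5.8
position: [630.0, -162.9, 187.1]
tool_rot: [[0.446, -0.895, 0.0], [-0.895, -0.446, -0.0], [0.0, -0.0, -1.0]]
force: [-0.1, 1.0, 3.9]
grip_width: -0.1
```

Request:
{"op": "send_rows", "data": {
  "increments": [0,0,0.0005,0,0,0,255,0,0,0.0005,0,0,0,255]
}}

```text
time: 6.05
position: [630.1, -162.9, 187.1]
tool_rot: [[0.446, -0.895, 0.001], [-0.895, -0.446, -0.0], [0.001, -0.001, -1.0]]
force: [-0.1, 1.1, 6.7]
grip_width: -0.4
```

Run:
```python
from h import *
from workcell import *
s=get_state();print(s["force"],s["position"])
c=camera("top");cv2.imwrite("pics/t2.png",cv2.resize(c["color"][110:230,240:370,::-1],None,fx=5,fy=5))
```

```text
[-0.12687176  1.10879098  6.71837534] [ 630.056535   -162.8891642   187.07859511]
```

View pics/t2.png

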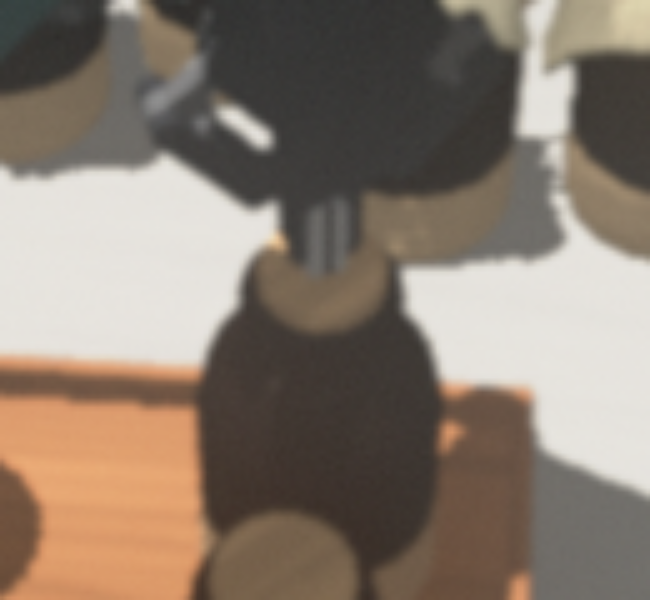

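The TCP holds at 187.1 mm while the force rises, and the crop shows the head on the rim at (320,290) with no shank visible. The stop is reached, so I'll retract straight up.

Request:
{"op": "send_rows", "data": {
  "increments": [0,0,-0.003,0,0,0,255,0,0,-0.01,0,0,0,255,0,0,-0.04,0,0,0,255,0,0,-0.08,0,0,0,255,0,0,-0.12,0,0,0,255,0,0,-0.15,0,0,0,255,0,0,-0.15,0,0,0,255,0,0,-0.15,0,0,0,255]
}}

```text
time: 7.1
position: [629.7, -162.9, 334.3]
tool_rot: [[0.446, -0.895, -0.003], [-0.895, -0.446, 0.001], [-0.002, 0.002, -1.0]]
force: [-0.3, -0.9, -0.4]
grip_width: 0.2
```

Run:
```python
from h import *
from workcell import *
uv=np.array([[x,y] for y in range(420) for x in range(560)])
d0=pickle.load(open("d0.pkl","rb"))
s=get_state();print(s["time"],s["force"],s["position"])
for n in("scene","top"):
    c=camera(n);cv2.imwrite(f"pics/{n}3.png",c["color"][:,:,::-1])
    for nm,x,y,z,r in(("proud",630,-163.5,None,33),("tall",484.5,-173,202,33),("b",490,-9,188,33),("c",609.5,19,188,33)):
        o=[]
        for cc in(d0[n],c):
            S=bydepth(cc,uv);k=(np.hypot(*(S[:,:2]-[x,y]).T)<r)&(S[:,2]<214)
            zz=z or np.percentile(S[k,2],90); k&=abs(S[:,2]-zz)<5
            o.append(((S[k].max(0)+S[k].min(0))/2).round(1)); o.append(np.median(S[k,2]).round(1))
        print(n,nm,*o)
```

```text
7.1 [-0.268087   -0.88549212 -0.41055551] [ 629.70746907 -162.88714053  334.28324413]
scene proud [ 631.2 -163.9  206.8] 206.8 [ 631.2 -163.2  186.5] 186.6
scene tall [ 485.6 -173.6  201. ] 200.8 [ 485.8 -173.7  200.6] 200.7
scene b [491.6  -9.4 186.7] 186.7 [492.   -9.1 186.7] 186.7
scene c [609.8  18.1 186.7] 187.1 [609.6  18.1 186.9] 187.2
top proud [ 629.3 -163.   207.1] 207.8 [ 628.7 -162.6  187.4] 187.7
top tall [ 483.3 -172.5  201.6] 201.4 [ 483.1 -173.2  200.8] 201.4
top b [489.6  -8.2 187.2] 187.7 [489.1  -8.2 187.6] 187.7
top c [608.8  19.6 187.9] 188.0 [608.8  20.  187.4] 188.1
```

View pics/scene3.png

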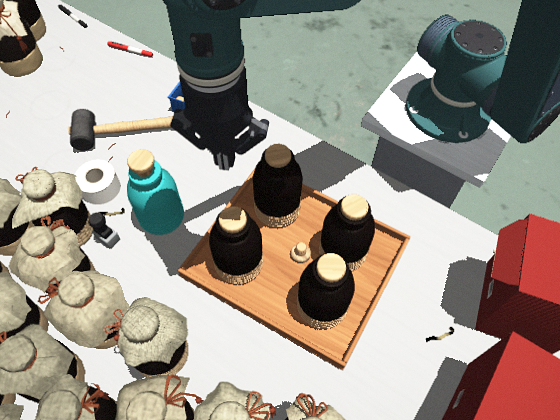

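View pics/top3.png

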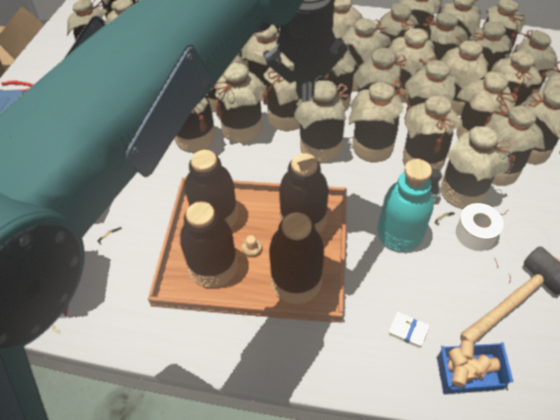

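The proud cork (scene (231,219), top (304,165)) now tops out at about 187 mm, home. The jars and the spare cork at (300,252) have not moved, and the hand is 147 mm above. I'm handing in.

```bash
python3 -c "
from workcell import *
print(finish_job())"
```

```text
the job is handed in; nothing more can be done
None
```

The proud cork is pressed home, and I've handed in the job; it gave no verdict.

- **Choice:** I picked the cork at about (630, -163) mm because its top stood at about 207 mm and its shank was visible. The tall jar's cork, at 202 mm, was already seated.
- **Pressing:** I pressed straight down with shut fingers, in small steps, at about 3–4 N. I stopped at 187.1 mm, where the TCP no longer moved and the force rose to 6.7 N.
- **Final checks:** In both views the cork top is at about 187 mm, within 1 mm of the expected home height. All four jars are within 1 mm of where they started. The spare cork looks unmoved in the pictures, though I did not measure it. The hand is 147 mm above the cork with no contact force. The clock stood at about 7 s of the 32 s allowed.
- **Disagreement:** The two-view triangulation of the cork top before pressing gave 204 mm against 207–208 mm from depth. I put this down to its ellipse taking in part of the head's side. The contact height and the stop agreed with the depth value.

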